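Hold the bain-marie lid open for filling

ROBOT

A 6-joint arm with a two-finger parallel gripper is mounted at the origin on the work surface. World frame = base frame: x ahead of the robot, y to its left, z up, the work surface at z = 0. Lengths are in mm, angles in rad, forces in N, time in s.
With the tool pointing down it reaches from about 325 to 1000 mm from the base axis. Payload 5.1 kg.
Tool frame: the origin (TCP) lies at the centre of the arm's flange, where the gripper is bolted on; the fingertips stand manip.tcp_to_tips ahead of it and the grasp point (between the pads) lies 155 mm ahead of it (manip.tcp_to_tips is the distance from the TCP to the fingertips, in mm); z points along the fingers, y is the line along which they close (so a half turn about z gives the same grasp; the last joint's range is limited). The gripper opens to 85 mm and grips with 20 to 120 N. Pads are 22 mm wide; open, the fingers measure 114 mm over their backs; the gripper's body (76 mm by 85 mm) begins 54 mm behind the grasp point. The pads swing forward as they close: fully open they stand 13 mm farther back than shut.
Start: joints at [-1.269, 0.124, 1.65, -0, 1.367, -0.083], TCP at [243.961, -602.47, 404.722] pointing down, gripper open.
Joint ranges: [-2.61, 2.61], [-1.02, 2.33], [0.03, 2.71], [-1.35, 4.49], [0.32, 2.68], [-2.91, 2.91]. Speed limits (rad/s): [2.57, 2.57, 3.14, 3.14, 3.14, 3.14].

INTERFACE

Orientations are given as a unit quaternion [x, y, z, w].
In Python, from bench import manip gives the robot as it stands.
- The arm moves only by the tool apply_moves, never from a script. Its argument "plan" is a list of rows, each an object with "xyz": the shift along the tool's x, y, z in units of 30 mm (1.0 is 30 mm), a list of three; "delta_rot": the turn, a rotation vector about the tool's x, y, z in units of 5 degrees (1.0 is 5 degrees), a list of three. In form: [{"xyz": [dx, dy, dz], "delta_rot": [wx, wy, wz]}, ...]. A call has 1 to 20 rows; each row is the pose to reach, as a shift and turn from the pose commanded when the call began, along the tool's axes at that moment; what a row does not reach only later rows make up. A row lasts 1/12 s, in which the tool goes at most 41.7 mm and 7.16 degrees, less where a joint would pass 70% of its speed; a pose out of reach is approached as far as the arm can. A call with a gripper value outside its range is refused whole. "jaw" is the finger opening in mm, from 0 to 85.4, set as the call begins (left out, the last holds). The fingers move at their own pace and stop on an object; the grip force is fixed at half the most. Time passes only in rows, so rows that repeat a pose let the fingers close. It gives the time, the measured TCP pose, the force, the opening and the grip force at its end, in the units of the state.
- manip.read_state(): the state, without advancing time (a new reading comes with each control period).
- manip.snapshot(name): name is "scene" or "side" or "wrist"; returns a dict with "color" (420x560x3 uint8, red, green, blue), "depth" (420x560 float32, mm along the optical axis (not along the pixel's ray), 0 where there is no reading), "fx", "fy", "cx", "cy" (pixels), "R" (3x3) and "t" (3): a world point X has camera coordinates R X + t. Camera axes: x right, y down, z forward; pixel columns grow to the right and rows downward; lengths in mm; the calibration is good to about 2 mm. A picture is of the moment at which its call begins.
- manip.finish_job(): hands the job in; it is judged then, once.
The state is a dict: "time_s": time; "joints": joint angles; "joint_vel": joint speeds; "effort": joint torques, N m; "position": TCP position; "eef_rot": TCP orientation; "force": force on the tool from outside, world axes, zero at the start; "wrist_torque": the same for the moment, N m; "gripper_width": opening from 0.0 (shut) to 1.0 (fully open); "finger_force": force on a finger pad.
Only numpy, scipy, OpenCV 4.12 (cv2) and the standard library are available. Lean on these libraries where they do the work, as an engineer would, in place of code of your own. Each camera call takes 0.05 s, during which the arm holds its last target. There are 200 camera calls.

TASK

Get the bain-marie ready for a colleague to fill with water: first turn the blue lever of its drain valve to fully closed (square across the pipe), and only then raise the lid by its black handle and hold it half open, at 45 degrees. The lid falls shut by itself, so do not let go and do not let it drop: finish with the gripper still holding the handle, the lid still at 45 degrees and the drain closed. Leave the jug, the black tub and the two small pots where they stand.

Things in the scene. Friction and masses are not known exactly. Their poses are not given: they have to be found in the camera images.
- bain_marie: Countertop bain-marie, a fixed stainless box on the work surface, 340 mm deep (its x), 360 mm wide (its y), top deck 155 mm high. Origin: centre of its underside. Its +x points away from the robot to the lid's hinge side, +y to the left; turned up to 0.25 rad. The drain pipe leaves its right side (its -y) 55 mm above the surface: brass ball valve with lever, then a spout.
- drain_lever (a joint): Lever of the drain valve, turning about a vertical axis between firm stops. 0 rad: fully open, lever along the pipe, pointing away from the box (bain-marie -y). 1.571 rad: fully closed, lever square to the pipe, pointing to the front (bain-marie -x): it closes clockwise seen from above. Starts between 0 and 0.45 rad, stays where left, takes 3 to 4 N at the sleeve.
- lever_pivot (a point): Point on the vertical axis of the drain lever, at the height of the middle of the blue sleeve (118 mm above the surface), 100 mm out from the side wall of the bain-marie.
- lever_grip (a point): Point in the blue sleeve of the drain lever, 80 mm from the pivot axis, 118 mm above the surface; moves with the lever. The sleeve is 16 mm wide, 14 mm high and runs from 30 to 105 mm from the axis. Free space under it: the brass valve body and spout are at most 74 mm high.
- lid (a joint): Hinge of the lid. 0 rad: shut, level. Grows as the front edge rises: 0.785 rad is 45 degrees; stop at 1.31 rad. Not balanced: it falls shut from any angle unless held. Lid and handle weigh 0.5 to 0.8 kg; some 2 to 5 N upward at the handle carries them.
- lid_hinge (a point): Point on the lid's hinge axis, in the middle of the lid's width, 160 mm above the surface, 100 mm behind the bain-marie's centre (its +x). The axis is level, along the bain-marie's y. The steel lid reaches 250 mm from the axis to the front and is 330 mm wide; its upper face lies up to 10 mm above the axis when shut.
- lid_handle (a point): Black round bar on the lid, 12 mm thick, 130 mm long along the bain-marie's y, on two posts 114 mm apart, 28 mm free under it. Origin: centre of the bar, 210 mm in front of the hinge axis and 44 mm above it with the lid shut (204 mm above the surface). Moves with the lid; its z is square to the lid. The lid's front edge is 40 mm in front of it. The bar can turn between the fingers.
- jug: Stainless water jug, 110 mm wide, 150 mm high, with a side handle; origin centre of underside. Leave alone.
- tub: Open black plastic tub, 150 x 100 x 120 mm high; origin centre of underside. Leave alone.
- white_pot: Small white pot, 72 mm wide, 45 mm high; origin centre of underside. Leave alone.
- black_pot: Small black pot, 72 mm wide, 45 mm high; origin centre of underside. Leave alone.

How it is judged (in metres and radians):
On the way, in this order (a step that is already met when the one before it is completed fails the run):
1. drain lever fully closed, with the lid still shut (value of joint drain_lever above 1.45 rad and value of joint lid below 0.1 rad), for 0.2 s.
2. lid held by its handle at 45 degrees (value of joint lid between 0.68 and 0.89 rad and contact force between lid_handle_bar and the fingers above 1 N), for 0.5 s.
At the end, for the whole second after the job is handed in: The lid stands still at 45 degrees (39 to 51), its handle is held by the fingers (more than 1 N), the drain lever is fully closed (above 1.45 of 1.571 rad), and jug, tub and pots are within 30 mm of where they stood (all of step 2 and velocity of joint lid between -0.1 and 0.1 rad/s and value of joint drain_lever above 1.45 rad and distance of each of jug, tub, white_pot, black_pot from where it was at the start of the episode below 0.03 m); the arm keeps its last pose, push and grip.
It fails at once if the lid is raised while the drain is not closed (value of joint lid above 0.15 rad and value of joint drain_lever below 1.4 rad).
It fails at once if the lid is let drop (falls faster than 2 rad/s) (velocity of joint lid below -2 rad/s).
It fails at once if the jug, the tub or a pot is pushed away or knocked over (distance of any of jug, tub, white_pot, black_pot from where it was at the start of the episode above 0.03 m or angle between any of jug, tub, white_pot, black_pot's own z axis and vertical above 0.4 rad).
It also fails if it takes over 59 s, if anything falls off the work surface, if the arm or the gripper's body presses on something with over 40 N, if the wrist force passes 120 N, or if a joint passes its speed limit or range.

## Working session

There is one attempt and no reset: what is moved stays moved. The work goes in short steps, Python scripts to look and compute and a tool call to move; the robot and the scene stay as the last step left them, time stands still between calls to the robot, and variables do not carry over. Pictures are saved under pics/ and viewed, at most 10 in all, crops included, and the job is handed in when it is done.

Besides the shell and the picture viewer there is one more tool, called by a JSON object that holds its "method" and its "body". apply_moves: Moves the arm, as the interface text tells. Its arguments: {"type":"object","properties":{"plan":{"type":"array"},"jaw":{"type":"number"}},"required":["plan"]}

```bash
mkdir -p pics; python3 - <<'E'
from bench import manip
import cv2,numpy as np
s=manip.read_state()
print({k:np.round(v,3) for k,v in s.items()},manip.tcp_to_tips)
for n in("scene","side"):
    p=manip.snapshot(n);cv2.imwrite(f"pics/{n}0.png",p["color"][...,::-1]);np.savez(f"{n}0.npz",**p)
    print(n,p["fx"],p["cx"],p["cy"],np.round(p["R"],3).tolist(),p["t"], -np.array(p["R"]).T@p["t"])
E
```

```text
{'time_s': np.float64(0.0), 'joints': array([-1.269,  0.125,  1.652,  0.   ,  1.367, -0.083]), 'joint_vel': array([ 0.001,  0.002, -0.001,  0.   ,  0.001, -0.001]), 'effort': array([-0.0000e+00, -4.2363e+01, -3.6545e+01, -0.0000e+00,  7.0000e-03,
        0.0000e+00]), 'position': array([ 243.867, -602.245,  403.425]), 'eef_rot': array([ 0.982,  0.191, -0.   , -0.001]), 'force': array([-0.248,  0.399, -0.558]), 'wrist_torque': array([ 0.001,  0.015, -0.022]), 'finger_force': np.float64(0.0), 'gripper_width': np.float64(1.003)} 173.4
scene 419.52305144654537 280.6106929021866 207.62597338677895 [[-0.447, 0.894, 0.001], [0.759, 0.38, -0.529], [-0.474, -0.236, -0.848]] [ 261.58483773 -336.7221782  1673.21293446] [1165.35746265  288.71653808 1240.98135423]
side 540.1767114218778 286.8981348686173 220.59798691097728 [[0.798, -0.603, -0.01], [-0.336, -0.431, -0.838], [0.501, 0.672, -0.546]] [-443.6591327   277.23866161 1772.6965032 ] [ -440.29721043 -1338.93996216  1195.62775903]
```

View pics/scene0.png

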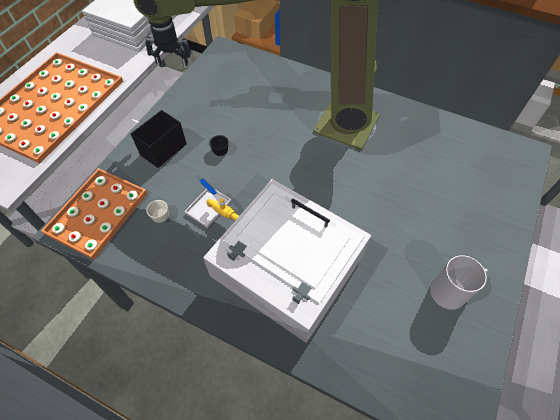

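View pics/side0.png

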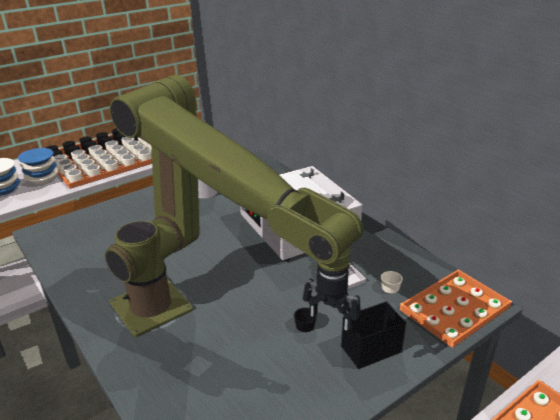

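The scene view shows the handle bar from about (292,202) to (328,222) and the blue lever at (208,187). The black pot is at (219,145), the tub at (160,137), the white pot at (157,211) and the jug at (460,282). In the side view the arm hides the lever. Next I'll measure from the scene view.

```bash
cat > h.py <<'E'
import numpy as np,cv2
from bench import manip
def ray(p,uv,z):
    R,t=np.array(p["R"]),np.array(p["t"]); uv=np.atleast_2d(uv).astype(float)
    d=np.c_[(uv[:,0]-p["cx"])/p["fx"],(uv[:,1]-p["cy"])/p["fy"],np.ones(len(uv))]@R
    c=-R.T@t; return c+d*((z-c[2])/d[:,2])[:,None]
def pts(p,m):
    v,u=np.nonzero(m); z=p["depth"][v,u]; k=z>0; u,v,z=u[k],v[k],z[k]
    C=np.c_[(u-p["cx"])/p["fx"]*z,(v-p["cy"])/p["fy"]*z,z]
    return (C-np.array(p["t"]))@np.array(p["R"])
def win(m,u0,v0,u1,v1):
    o=np.zeros_like(m); o[v0:v1,u0:u1]=m[v0:v1,u0:u1]; return o
def line(P):
    c=P.mean(0);s=np.linalg.svd(P-c,full_matrices=False)[2][0];q=(P-c)@s
    return c+s*(q.min()+q.max())/2,s,np.ptp(q)
def blue(c):
    c=c.astype(int); return (c[...,2]>c[...,0]+50)&(c[...,2]>c[...,1]+30)
E
python3 - <<'E'
from h import *
p=dict(np.load("scene0.npz"));c=p["color"].astype(int)
def rep(n,m,z):
    v,u=np.nonzero(m);W=ray(p,np.c_[u,v],z);D=pts(p,m)
    c,s,l=line(W[:,:2]);print(n,len(u),"plane ctr",c.round(),"dir",s.round(3),"ang",np.degrees(np.arctan2(s[1],s[0])).round(1),"len",l.round(),"depth med",np.median(D,0).round(),"z",np.percentile(D[:,2],[5,50,95]).round());return W
rep("blue",win(blue(c),190,170,230,205),122)
dark=c.max(-1)<60
rep("bar",win(dark,285,195,335,230),206)
W=rep("bpot",win(dark,205,130,235,160),45)
D=pts(p,win(np.ones_like(dark),120,100,196,175))
T=D[(D[:,2]>105)];print("tub rim",cv2.minAreaRect(T[:,:2].astype(np.float32)),T[:,2].max())
D=pts(p,win(np.ones_like(dark),205,175,370,335))
T=D[(D[:,2]>146)&(D[:,2]<176)];print("deck",cv2.minAreaRect(T[:,:2].astype(np.float32)))
for w in((205,130,235,160),(143,195,173,226)):
    D=pts(p,win(np.ones_like(dark),*w));T=D[(D[:,2]>35)&(D[:,2]<60)];print("pot",cv2.minAreaRect(T[:,:2].astype(np.float32)))
y=win((c[...,0]>180)&(c[...,1]>120)&(c[...,2]<90),205,190,245,225);D=pts(p,y);print("brass",line(D[:,:2]),np.percentile(D[:,2],[2,50,98]))
E
```

```text
blue 108 plane ctr [ 573. -271.] dir [0.355 0.935] ang 69.2 len 76.0 depth med [ 574. -271.  124.] z [  4. 124. 128.]
bar 135 plane ctr [558.  81.] dir [-0.153 -0.988] ang -98.8 len 131.0 depth med [558.  80. 208.] z [202. 208. 212.]
bpot 299 plane ctr [ 356. -369.] dir [0.79  0.613] ang 37.8 len 95.0 depth med [ 338. -383.   25.] z [ 3. 25. 46.]
tub rim ((436.95269775390625, -575.625), (110.0350112915039, 153.45257568359375), 77.86986541748047) 126.34640285256499
deck ((664.926513671875, 63.075286865234375), (361.0705261230469, 342.40234375), 81.80554962158203)
pot ((342.332275390625, -380.0487060546875), (73.76410675048828, 69.21484375), 44.77516174316406)
pot ((686.4850463867188, -414.7043762207031), (70.32003784179688, 69.38941192626953), 17.90066146850586)
brass (array([ 599.99858032, -212.87545355]), array([-0.08677813, -0.99622766]), np.float64(128.48776850056055)) [ 57.09620666  67.64924212 113.51284578]
```

```bash
cat >> h.py <<'E'
from scipy.spatial.transform import Rotation as Ro
def down(yaw,tilt=0,ax=None):  # yaw: world angle (deg) of tool y, tool pointing down
    x=np.radians(yaw+90); X=np.array([np.cos(x),np.sin(x),0]);Z=np.array([0,0,-1.]);return Ro.from_matrix(np.c_[X,np.cross(Z,X),Z])
def step(grasp,R,off=155,s=None):  # units of move from present pose to put the grasp point there
    s=s or manip.read_state();R0=Ro.from_quat(s["eef_rot"])
    tcp=np.array(grasp)-R.as_matrix()[:,2]*off
    return (R0.inv().apply(tcp-s["position"])/30).round(2).tolist(),(np.degrees((R0.inv()*R).as_rotvec())/5).round(2).tolist()
PIV=np.array([597,-208.]);BX=np.array([.989,-.147]);BY=np.array([.147,.989])
E
python3 - <<'E'
from h import *
print(step([568.6,-282.8,245],down(-20.8)))
E
```

```text
([14.03, -5.81, 0.13], [-0.02, -0.01, -9.43])
```

{"method": "apply_moves", "body": {"plan": [{"xyz":[1,-0.4,0],"delta_rot":[0,0,-0.7]},{"xyz":[2,-0.8,0],"delta_rot":[0,0,-1.4]},{"xyz":[3,-1.2,0],"delta_rot":[0,0,-2.1]},{"xyz":[4,-1.7,0],"delta_rot":[0,0,-2.8]},{"xyz":[5,-2.1,0],"delta_rot":[0,0,-3.4]},{"xyz":[6,-2.5,0],"delta_rot":[0,0,-4.1]},{"xyz":[7,-2.9,0],"delta_rot":[0,0,-4.8]},{"xyz":[8,-3.3,0],"delta_rot":[0,0,-5.4]},{"xyz":[9,-3.7,0],"delta_rot":[0,0,-6.1]},{"xyz":[10,-4.1,0],"delta_rot":[0,0,-6.8]},{"xyz":[11,-4.6,0],"delta_rot":[0,0,-7.4]},{"xyz":[12,-5,0],"delta_rot":[0,0,-8.1]},{"xyz":[13,-5.4,0.1],"delta_rot":[0,0,-8.8]},{"xyz":[14.03,-5.81,0.1],"delta_rot":[0,0,-9.4]},{"xyz":[14.03,-5.81,0.1],"delta_rot":[0,0,-9.4]},{"xyz":[14.03,-5.81,0.1],"delta_rot":[0,0,-9.4]},{"xyz":[14.03,-5.81,0.1],"delta_rot":[0,0,-9.4]}], "jaw": 70}}

```text
time_s: 1.52
position: [568.4, -283.0, 401.2]
eef_rot: [0.824, 0.567, -0.0, -0.0]
force: [-0.8, 0.2, 0.7]
gripper_width: 0.817
finger_force: 0.0
```

Now I'll check the lever with the wrist and side cameras before lowering.

```bash
python3 - <<'E'
from h import *
S=[]
for n in("wrist","side"):
    p=manip.snapshot(n);S.append(p["color"][...,::-1]);m=blue(p["color"])
    k,l,st,ce=cv2.connectedComponentsWithStats(m.astype(np.uint8))
    for i in range(1,k):
        if st[i,4]<40: continue
        v,u=np.nonzero(l==i);W=ray(p,np.c_[u,v],123);D=pts(p,l==i);c,s,L=line(W[:,:2])
        print(n,st[i],c.round(),s.round(3),L.round(),np.median(D,0).round() if len(D) else None, "pivot",(c+67.5*s*np.sign(s[1])).round())
cv2.imwrite("pics/ws1.png",cv2.resize(S[0],(560,420)))
print(step([568.6,-282.8,115],down(-20.8)))
E
```

```text
wrist [ 272  154   20   86 1515] [ 571. -271.] [-0.341 -0.94 ] 74.0 [ 571. -270.  124.] pivot [ 594. -208.]
side [ 18 148  35  15 387] [ -26. 1114.] [-0.221 -0.975] 150.0 [ -26. 1118.  122.] pivot [ -12. 1179.]
side [333 245  12  15  86] [ 563. -277.] [-0.366 -0.93 ] 82.0 [ 565. -270.  121.] pivot [ 588. -214.]
([0.04, 0.01, 4.38], [-0.01, 0.0, -0.05])
```

View pics/ws1.png

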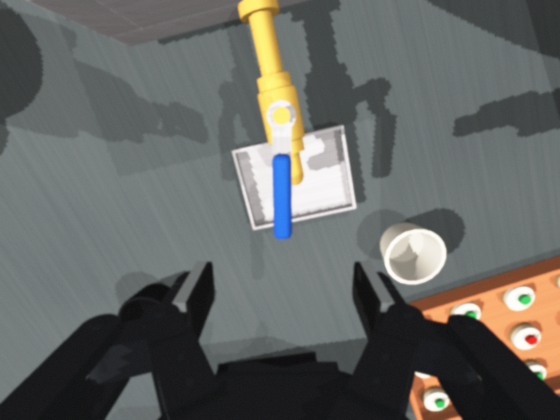

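The wrist view shows the blue sleeve upright in the image, from (282,155) to (282,238), with the pivot nut at (282,116). It runs along the fingers' mid-plane, and the pivot comes out at about (595,-208), which agrees with the scene view. I'll lower now and close to a loose fit.

{"method": "apply_moves", "body": {"plan": [{"xyz":[0,0,1],"delta_rot":[0,0,0]},{"xyz":[0,0,2],"delta_rot":[0,0,0]},{"xyz":[0,0,3],"delta_rot":[0,0,0]},{"xyz":[0,0,4],"delta_rot":[0,0,0]},{"xyz":[0,0,4.4],"delta_rot":[0,0,0]},{"xyz":[0,0,4.4],"delta_rot":[0,0,0]},{"xyz":[0,0,4.4],"delta_rot":[0,0,0]}]}}

```text
time_s: 2.2
position: [568.3, -283.6, 269.9]
eef_rot: [0.824, 0.566, -0.0, -0.0]
force: [0.5, -0.1, 1.0]
gripper_width: 0.821
finger_force: 0.0
```

{"method": "apply_moves", "body": {"plan": [{"xyz":[0,0,0],"delta_rot":[0,0,0]},{"xyz":[0,0,0],"delta_rot":[0,0,0]},{"xyz":[0,0,0],"delta_rot":[0,0,0]},{"xyz":[0,0,0],"delta_rot":[0,0,0]},{"xyz":[0,0,0],"delta_rot":[0,0,0]},{"xyz":[0,0,0],"delta_rot":[0,0,0]}], "jaw": 22}}

```text
time_s: 2.7
position: [568.8, -282.9, 270.2]
eef_rot: [0.824, 0.567, 0.0, 0.0]
force: [0.8, -0.5, 0.3]
gripper_width: 0.258
finger_force: 0.0
```

```bash
python3 - <<'E'
from h import *
PIV=np.array([595,-208.])
for a in (-125,-140,-155,-170,-180,-188.5,-193):
    d=np.array([np.cos(np.radians(a)),np.sin(np.radians(a))])
    print(a,step([*(PIV+80*d),115],down(a+90)))
E
```

```text
-125 ([0.06, -0.72, 0.01], [0.01, 0.0, 2.81])
-140 ([0.31, -1.37, 0.01], [0.01, -0.0, 5.81])
-155 ([0.73, -1.93, 0.01], [0.01, -0.0, 8.81])
-170 ([1.27, -2.36, 0.01], [0.01, -0.0, 11.81])
-180 ([1.69, -2.57, 0.01], [0.01, -0.0, 13.81])
-188.5 ([2.07, -2.68, 0.01], [0.01, -0.0, 15.51])
-193 ([2.28, -2.72, 0.01], [0.01, -0.0, 16.41])
```

{"method": "apply_moves", "body": {"plan": [{"xyz":[0.01,-0.25,0],"delta_rot":[0,0,1]},{"xyz":[0.04,-0.5,0],"delta_rot":[0,0,2]},{"xyz":[0.07,-0.76,0],"delta_rot":[0,0,3]},{"xyz":[0.14,-0.99,0],"delta_rot":[0,0,4]},{"xyz":[0.22,-1.21,0],"delta_rot":[0,0,5]},{"xyz":[0.33,-1.41,0],"delta_rot":[0,0,6]},{"xyz":[0.46,-1.61,0],"delta_rot":[0,0,7]},{"xyz":[0.6,-1.79,0],"delta_rot":[0,0,8]},{"xyz":[0.76,-1.96,0],"delta_rot":[0,0,9]},{"xyz":[0.93,-2.12,0],"delta_rot":[0,0,10]},{"xyz":[1.12,-2.25,0],"delta_rot":[0,0,11]},{"xyz":[1.31,-2.38,0],"delta_rot":[0,0,12]},{"xyz":[1.52,-2.49,0],"delta_rot":[0,0,13]},{"xyz":[1.73,-2.58,0],"delta_rot":[0,0,14]},{"xyz":[1.95,-2.65,0],"delta_rot":[0,0,15]},{"xyz":[2.18,-2.7,0],"delta_rot":[0,0,16]},{"xyz":[2.28,-2.72,0],"delta_rot":[0,0,16.4]},{"xyz":[2.28,-2.72,0],"delta_rot":[0,0,16.4]},{"xyz":[2.28,-2.72,0],"delta_rot":[0,0,16.4]}]}}

```text
time_s: 4.28
position: [517.1, -193.2, 270.6]
eef_rot: [0.994, -0.112, 0.002, 0.006]
force: [0.6, -19.7, -4.0]
gripper_width: 0.263
finger_force: 9.7
```

The force of about 20 N says the lever is on its stop. I'll back off, open, rise and check.

{"method": "apply_moves", "body": {"plan": [{"xyz":[0,0.15,0],"delta_rot":[0,0,-0.6]},{"xyz":[0,0.15,0],"delta_rot":[0,0,-0.6]},{"xyz":[0,0.15,0],"delta_rot":[0,0,-0.6]}]}}

```text
time_s: 4.53
position: [515.9, -194.8, 270.0]
eef_rot: [0.996, -0.087, 0.0, 0.001]
force: [-0.3, -4.8, 0.1]
gripper_width: 0.255
finger_force: 2.5
```

{"method": "apply_moves", "body": {"plan": [{"xyz":[0,0,0],"delta_rot":[0,0,0]},{"xyz":[0,0,0],"delta_rot":[0,0,0]},{"xyz":[0,0,0],"delta_rot":[0,0,0]},{"xyz":[0,0,0],"delta_rot":[0,0,0]},{"xyz":[0,0,-1],"delta_rot":[0,0,0]},{"xyz":[0,0,-2],"delta_rot":[0,0,0]},{"xyz":[0,0,-3],"delta_rot":[0,0,0]},{"xyz":[0,0,-4],"delta_rot":[0,0,0]},{"xyz":[0,0,-5],"delta_rot":[0,0,0]},{"xyz":[0,0,-5.5],"delta_rot":[0,0,0]},{"xyz":[0,0,-5.5],"delta_rot":[0,0,0]},{"xyz":[0,0,-5.5],"delta_rot":[0,0,0]}], "jaw": 45}}

```text
time_s: 5.53
position: [516.0, -194.0, 435.5]
eef_rot: [0.996, -0.087, 0.001, 0.0]
force: [0.0, -0.0, -1.2]
gripper_width: 0.528
finger_force: 0.0
```

```bash
python3 - <<'E'
from h import *
for n in("wrist","scene"):
    p=manip.snapshot(n);m=blue(p["color"])
    if n=="scene": m=win(m,180,130,250,215)
    k,l,st,ce=cv2.connectedComponentsWithStats(m.astype(np.uint8))
    for i in range(1,k):
        if st[i,4]<40: continue
        v,u=np.nonzero(l==i);W=ray(p,np.c_[u,v],123);c,s,L=line(W[:,:2]);s=s*np.sign(-s[0])
        print(n,st[i],c.round(),s.round(3),L.round(),"lever rad",np.arctan2(-s@BX,-s@BY).round(3), "from pivot", np.arctan2(-(c-[595,-208])@BX,-(c-[595,-208])@BY).round(3))
    dark=p["color"].max(-1)<60
    if n=="scene":
        cv2.imwrite("pics/sc2.png",p["color"][...,::-1]); m=win(dark,285,195,335,230);v,u=np.nonzero(m);print("bar",line(ray(p,np.c_[u,v],206)[:,:2]))
print(manip.read_state()["force"])
E
```

```text
wrist [ 277  148   19   77 1302] [ 528. -199.] [-0.989  0.145] 74.0 lever rad 1.569 from pivot 1.563
scene [226 176  17  18 115] [ 530. -198.] [-0.991  0.135] 77.0 lever rad 1.558 from pivot 1.581
bar (array([557.96290517,  81.13078626]), array([-0.14614839, -0.98926268]), np.float64(130.5131496848183))
[-1.33376818 -0.18123334 -0.11555033]
```

View pics/sc2.png

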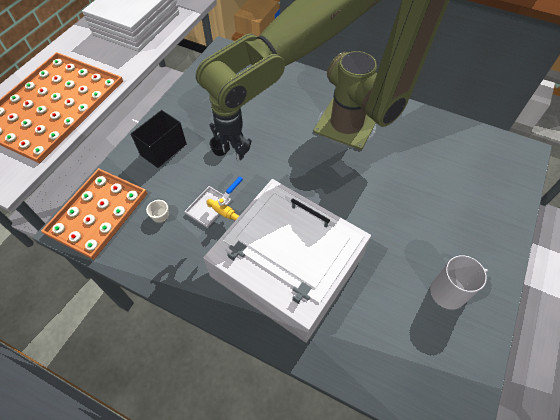

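The picture shows the lever now pointing to the front at (235,186), lying square to the pipe; measured angle is about 1.56 rad. The lid is shut and the handle is at (310,212). Next is the move to above the handle.

```bash
python3 - <<'E'
from h import *
s=manip.read_state();print(s["joints"].round(2),s["position"].round(1))
for y in(-8.4,171.6): print(y,step([558,81,300],down(y)))
E
```

```text
[-0.46 -0.11  1.84  0.    1.42  1.29] [ 515.6 -193.9  432.7]
-8.4 ([-0.19, -9.27, -0.73], [-0.04, 0.02, -18.31])
171.6 ([-0.19, -9.27, -0.73], [0.02, 0.04, 17.69])
```

{"method": "apply_moves", "body": {"plan": [{"xyz":[0,-0.6,-0.1],"delta_rot":[0,0,-1.2]},{"xyz":[0,-1.2,-0.2],"delta_rot":[0,0,-2.4]},{"xyz":[0,-1.8,-0.3],"delta_rot":[0,0,-3.6]},{"xyz":[0,-2.4,-0.4],"delta_rot":[0,0,-4.8]},{"xyz":[0,-3.1,-0.5],"delta_rot":[0,0,-6]},{"xyz":[0,-3.7,-0.6],"delta_rot":[0,0,-7.2]},{"xyz":[-0.1,-4.3,-0.7],"delta_rot":[0,0,-8.4]},{"xyz":[-0.1,-4.9,-0.7],"delta_rot":[0,0,-9.6]},{"xyz":[-0.1,-5.5,-0.7],"delta_rot":[0,0,-10.8]},{"xyz":[-0.1,-6.1,-0.7],"delta_rot":[0,0,-12]},{"xyz":[-0.1,-6.7,-0.7],"delta_rot":[0,0,-13.2]},{"xyz":[-0.2,-7.4,-0.7],"delta_rot":[0,0,-14.4]},{"xyz":[-0.2,-8,-0.7],"delta_rot":[0,0,-15.6]},{"xyz":[-0.2,-8.6,-0.7],"delta_rot":[0,0,-16.8]},{"xyz":[-0.2,-9.2,-0.7],"delta_rot":[0,0,-18]},{"xyz":[-0.19,-9.27,-0.7],"delta_rot":[0,0,-18.3]},{"xyz":[-0.19,-9.27,-0.7],"delta_rot":[0,0,-18.3]},{"xyz":[-0.19,-9.27,-0.7],"delta_rot":[0,0,-18.3]}], "jaw": 50}}

```text
time_s: 7.13
position: [558.2, 80.4, 454.1]
eef_rot: [0.758, 0.652, -0.001, -0.001]
force: [0.8, -0.7, -0.4]
gripper_width: 0.583
finger_force: 0.0
```

```bash
python3 - <<'E'
from h import *
p=manip.snapshot("wrist");cv2.imwrite("pics/w3.png",p["color"][...,::-1])
D=p["depth"];c=p["color"]
m=(c.max(-1)<60);P=np.full(D.shape+(3,),np.nan)
v,u=np.nonzero(m&(D>0));Q=pts(p,m&(D>0));k=(Q[:,2]>190)&(Q[:,2]<225)&(np.hypot(Q[:,0]-558,Q[:,1]-81)<100)
print(k.sum(),line(ray(p,np.c_[u,v][k],208)[:,:2]),np.median(Q[k],0))
s=manip.read_state();print(s["joints"].round(2),s["position"].round(1),step([558,80.5,206],down(-8.4)))
E
```

```text
2190 (array([555.5946885 ,  80.59065241]), array([-0.14487722, -0.98944964]), np.float64(127.9432671814665)) [556.65959237  88.4290155  208.89824763]
[ 0.05 -0.09  1.79 -0.    1.45  0.2 ] [558.2  80.1 454.5] ([0.01, -0.0, 3.12], [-0.02, 0.01, -0.03])
```

View pics/w3.png

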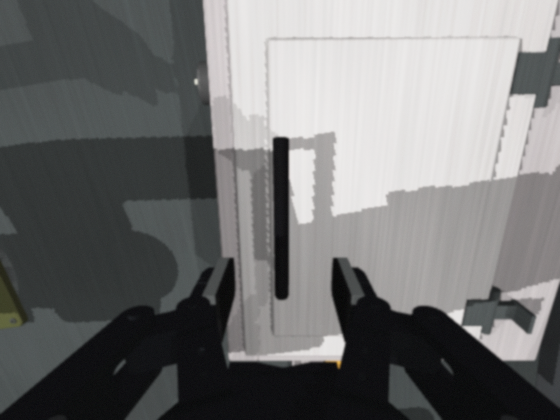

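The bar appears upright at u≈281, v 138–298, centred between the fingers (235 and 333). Lower, then close.

{"method": "apply_moves", "body": {"plan": [{"xyz":[0,0,1],"delta_rot":[0,0,0]},{"xyz":[0,-0.02,2],"delta_rot":[0,0,0]},{"xyz":[0,-0.04,2.7],"delta_rot":[0,0,0]},{"xyz":[0,-0.04,3.1],"delta_rot":[0,0,0]},{"xyz":[0,-0.04,3.1],"delta_rot":[0,0,0]},{"xyz":[0,-0.04,3.1],"delta_rot":[0,0,0]}]}}

```text
time_s: 7.68
position: [557.2, 80.3, 362.7]
eef_rot: [0.758, 0.653, -0.0, -0.0]
force: [0.3, -0.3, 1.1]
gripper_width: 0.587
finger_force: 0.0
```

{"method": "apply_moves", "body": {"plan": [{"xyz":[0,0,0],"delta_rot":[0,0,0]},{"xyz":[0,0,0],"delta_rot":[0,0,0]},{"xyz":[0,0,0],"delta_rot":[0,0,0]},{"xyz":[0,0,0],"delta_rot":[0,0,0]},{"xyz":[0,0,0],"delta_rot":[0,0,0]},{"xyz":[0,0,0],"delta_rot":[0,0,0]},{"xyz":[0,0,0],"delta_rot":[0,0,0]},{"xyz":[0,0,0],"delta_rot":[0,0,0]}], "jaw": 4}}

```text
time_s: 8.35
position: [556.6, 81.1, 364.9]
eef_rot: [0.757, 0.653, -0.001, -0.001]
force: [-8.2, -0.4, 7.6]
gripper_width: 0.114
finger_force: 58.5
```

```bash
python3 - <<'E'
from h import *
s=manip.read_state();R0=Ro.from_quat(s["eef_rot"]);Z=R0.as_matrix()[:,2]
g=s["position"]+155*Z;print("grasp",g.round(1),s["gripper_width"],s["finger_force"],s["force"])
# hinge from grasp: 210 mm along BX behind; height 160. tool turns about BY by tilt share
bx=np.r_[BX,0];by=np.r_[BY,0];H=np.r_[665,63,0]+100*bx
h=(H-g)@bx;print("hinge ahead of grasp",h)
off=np.array([g[2]-204])  # grasp above bar axis
for a in range(3,46,3):
    r=Ro.from_rotvec(by*np.radians(a)); v=np.r_[-210*bx[:2],44.]
    d=r.apply(v)-v; Rt=Ro.from_rotvec(by*np.radians(a*20/45))*R0
    bar=np.r_[g[:2],204]; o=g-bar
    G=bar+d+(Rt*R0.inv()).apply(o)
    x,w=step(G,Rt,s=s);print(a,x,w)
E
```

```text
grasp [556.2  81.1 209.9] 0.11391517411225659 58.54655742645264 [-8.159033   -0.35425827  7.5524645 ]
hinge ahead of grasp 210.26972597321378
3 [-0.0, 0.21, -0.36] [0.27, 0.0, -0.0]
6 [-0.0, 0.44, -0.72] [0.53, 0.0, -0.0]
9 [-0.0, 0.69, -1.06] [0.8, 0.0, -0.0]
12 [-0.0, 0.95, -1.4] [1.07, 0.0, -0.0]
15 [-0.0, 1.24, -1.73] [1.33, 0.0, -0.0]
18 [-0.0, 1.54, -2.04] [1.6, 0.0, -0.0]
21 [-0.0, 1.85, -2.34] [1.87, 0.0, -0.0]
24 [-0.0, 2.19, -2.63] [2.13, 0.0, -0.0]
27 [-0.0, 2.54, -2.9] [2.4, 0.0, -0.0]
30 [-0.0, 2.9, -3.16] [2.67, 0.0, -0.0]
33 [-0.0, 3.28, -3.41] [2.93, 0.0, -0.0]
36 [-0.0, 3.67, -3.63] [3.2, 0.0, -0.0]
39 [-0.0, 4.07, -3.84] [3.47, 0.0, -0.0]
42 [-0.0, 4.48, -4.03] [3.73, 0.0, -0.0]
45 [-0.0, 4.91, -4.2] [4.0, 0.0, -0.0]
```

Grip is firm (58 N on a 12 mm bar). I'll raise the first half along the arc.

{"method": "apply_moves", "body": {"plan": [{"xyz":[0,0.1,-0.18],"delta_rot":[0.13,0,0]},{"xyz":[0,0.21,-0.36],"delta_rot":[0.27,0,0]},{"xyz":[0,0.44,-0.72],"delta_rot":[0.53,0,0]},{"xyz":[0,0.69,-1.06],"delta_rot":[0.8,0,0]},{"xyz":[0,0.95,-1.4],"delta_rot":[1.07,0,0]},{"xyz":[0,1.24,-1.73],"delta_rot":[1.33,0,0]},{"xyz":[0,1.54,-2.04],"delta_rot":[1.6,0,0]},{"xyz":[0,1.85,-2.34],"delta_rot":[1.87,0,0]},{"xyz":[0,1.85,-2.34],"delta_rot":[1.87,0,0]}]}}

```text
time_s: 9.1
position: [612.2, 72.8, 435.3]
eef_rot: [0.754, 0.651, -0.055, -0.064]
force: [-13.3, 2.4, 3.9]
gripper_width: 0.117
finger_force: 59.0
```

```bash
cat > lift.py <<'E'
from h import *
s=manip.read_state();R0=Ro.from_quat(s["eef_rot"]);Z=R0.as_matrix()[:,2]
bx=np.r_[BX,0];by=np.r_[BY,0];H=np.array([764,48.3,160])
b=s["position"]+149.5*Z-H  # bar about 149.5 mm ahead of the TCP
r=np.hypot(b@bx,b[2]);a0=np.degrees(np.arctan2(b[2],-b@bx))-11.83
til=np.degrees(np.arctan2(-Z@bx,-Z[2]));print("lid deg",a0,"radius",r,"tilt",til,"force",s["force"].round(1),s["finger_force"],s["gripper_width"],s["joints"].round(2))
def go(a):
    d=Ro.from_rotvec(by*np.radians(a-a0)).apply(b)-b; Rt=Ro.from_rotvec(by*np.radians((a-a0)*.45))*R0
    return step(H+b+d,Rt,149.5,s)
for a in np.arange(np.ceil(a0/3)*3,46,3): print(a,*go(a))
E
python3 lift.py
```

```text
lid deg 23.72277544150856 radius 220.0046057595253 tilt 9.742614254938879 force [-13.3   2.4   3.9] 59.04903173446655 0.11682310978325351 [0.03 0.07 1.66 0.03 1.58 0.17]
24.0 [-0.0, 0.03, -0.03] [0.02, 0.0, 0.0]
27.0 [-0.0, 0.32, -0.37] [0.29, 0.0, 0.0]
30.0 [-0.0, 0.63, -0.7] [0.56, 0.0, 0.0]
33.0 [-0.0, 0.96, -1.01] [0.83, 0.0, 0.0]
36.0 [-0.0, 1.31, -1.31] [1.1, 0.0, 0.0]
39.0 [-0.0, 1.67, -1.59] [1.37, 0.0, 0.0]
42.0 [-0.0, 2.05, -1.86] [1.64, 0.0, 0.0]
45.0 [-0.0, 2.44, -2.11] [1.91, 0.0, 0.0]
```

{"method": "apply_moves", "body": {"plan": [{"xyz":[0,0.1,-0.2],"delta_rot":[0.15,0,0]},{"xyz":[0,0.25,-0.37],"delta_rot":[0.29,0,0]},{"xyz":[0,0.55,-0.7],"delta_rot":[0.56,0,0]},{"xyz":[0,0.88,-1.01],"delta_rot":[0.83,0,0]},{"xyz":[0,1.23,-1.31],"delta_rot":[1.1,0,0]},{"xyz":[0,1.59,-1.59],"delta_rot":[1.37,0,0]},{"xyz":[0,1.97,-1.86],"delta_rot":[1.64,0,0]},{"xyz":[0,2.36,-2.11],"delta_rot":[1.91,0,0]},{"xyz":[0,2.36,-2.11],"delta_rot":[1.91,0,0]},{"xyz":[0,2.36,-2.11],"delta_rot":[1.91,0,0]}]}}

```text
time_s: 9.93
position: [691.4, 61.0, 487.5]
eef_rot: [0.747, 0.644, -0.108, -0.125]
force: [-9.8, 2.2, 7.0]
gripper_width: 0.112
finger_force: 59.5
```

```bash
python3 lift.py; python3 - <<'E'
from h import *
p=manip.snapshot("scene");cv2.imwrite("pics/sc4.png",p["color"][...,::-1])
D=pts(p,win(p["depth"]>0,180,100,400,340));H=np.array([764,48.3,160]);q=D-H
bx=np.r_[BX,0];by=np.r_[BY,0];X=-q@bx;Y=q@by;Zz=q[:,2]
a=np.degrees(np.arctan2(Zz,X));r=np.hypot(X,Zz);k=(abs(Y)<160)&(r>60)&(r<260)&(a>25)&(a<60)
hh,e=np.histogram(a[k],np.arange(25,61,1));print(dict(zip(e[:-1],hh)))
# robust plane slope on lid face points
m=k&(abs(a-np.median(a[k]))<6);print(len(X[m]),np.degrees(np.arctan(np.polyfit(X[m],Zz[m],1)[0])))
m=win(blue(p["color"]),180,130,270,215);v,u=np.nonzero(m);print("blue",line(ray(p,np.c_[u,v],123)[:,:2]))
E
```

```text
lid deg 44.836591636202776 radius 222.78767197682177 tilt 19.03691051619984 force [-9.8  2.2  7. ] 59.4528865814209 0.11244299126776713 [0.   0.26 1.37 0.05 1.84 0.16]
45.0 [-0.0, 0.02, -0.02] [0.01, 0.0, 0.0]
{np.int64(25): np.int64(0), np.int64(26): np.int64(0), np.int64(27): np.int64(0), np.int64(28): np.int64(0), np.int64(29): np.int64(0), np.int64(30): np.int64(0), np.int64(31): np.int64(0), np.int64(32): np.int64(0), np.int64(33): np.int64(0), np.int64(34): np.int64(0), np.int64(35): np.int64(0), np.int64(36): np.int64(0), np.int64(37): np.int64(0), np.int64(38): np.int64(0), np.int64(39): np.int64(1), np.int64(40): np.int64(5), np.int64(41): np.int64(94), np.int64(42): np.int64(788), np.int64(43): np.int64(644), np.int64(44): np.int64(829), np.int64(45): np.int64(1284), np.int64(46): np.int64(961), np.int64(47): np.int64(685), np.int64(48): np.int64(440), np.int64(49): np.int64(316), np.int64(50): np.int64(220), np.int64(51): np.int64(127), np.int64(52): np.int64(69), np.int64(53): np.int64(36), np.int64(54): np.int64(58), np.int64(55): np.int64(61), np.int64(56): np.int64(12), np.int64(57): np.int64(7), np.int64(58): np.int64(6), np.int64(59): np.int64(3)}
6367 40.61957850998368
blue (array([ 530.67172485, -197.85195662]), array([ 0.99226319, -0.1241522 ]), np.float64(75.59485964913412))
```

View pics/sc4.png

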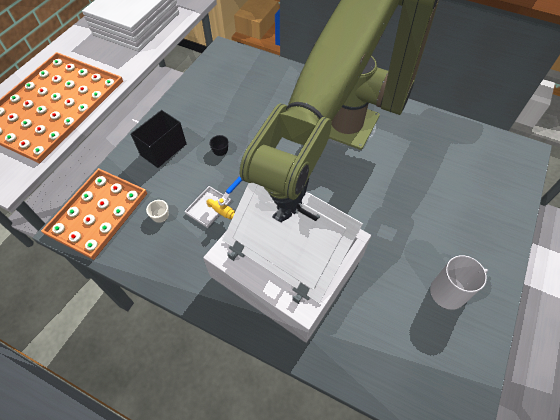

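The scene view shows the gripper holding the bar at about (300,212), with the lid raised. The tub, pots and jug have not moved, and the lever at (235,186) is unchanged. Next, a tighter fit of the lid plane.

```bash
cat > lid.py <<'E'
from h import *
p=manip.snapshot("scene");D=pts(p,win(p["depth"]>0,180,100,400,340));q=D-np.array([764,48.3,160])
bx=np.r_[BX,0];by=np.r_[BY,0];X=-q@bx;Y=q@by;Z=q[:,2]
k=(abs(Y)<160)&(X>60)&(Z>50)&(np.hypot(X,Z)<255);X,Z=X[k],Z[k]
m=np.degrees(np.arctan2(Z,X))<52
for i in range(8):
    c=np.polyfit(X[m],Z[m],1);d=(Z-np.polyval(c,X))*np.cos(np.arctan(c[0]));m=abs(d)<(5 if i<4 else 3)
print("lid deg",np.degrees(np.arctan(c[0])),"offset",c[1]*np.cos(np.arctan(c[0])),m.sum())
E
python3 lid.py
```

```text
lid deg 39.43668055769956 offset 15.714493418893749 3347
```

The depth fit gives about 40° and the kinematics about 44°, so I'll raise it another 3.5° to sit in the middle of the band.

{"method": "apply_moves", "body": {"plan": [{"xyz":[0,0.15,-0.1],"delta_rot":[0.1,0,0]},{"xyz":[0,0.3,-0.18],"delta_rot":[0.2,0,0]},{"xyz":[0,0.45,-0.25],"delta_rot":[0.3,0,0]},{"xyz":[0,0.45,-0.25],"delta_rot":[0.3,0,0]},{"xyz":[0,0.45,-0.25],"delta_rot":[0.3,0,0]},{"xyz":[0,0.45,-0.25],"delta_rot":[0.3,0,0]},{"xyz":[0,0.45,-0.25],"delta_rot":[0.3,0,0]},{"xyz":[0,0.45,-0.25],"delta_rot":[0.3,0,0]},{"xyz":[0,0.45,-0.25],"delta_rot":[0.3,0,0]},{"xyz":[0,0.45,-0.25],"delta_rot":[0.3,0,0]}]}}

```text
time_s: 10.87
position: [705.2, 59.1, 493.1]
eef_rot: [0.745, 0.643, -0.116, -0.135]
force: [-12.5, 1.2, 13.9]
gripper_width: 0.11
finger_force: 59.6
```

```bash
python3 lift.py; python3 lid.py; python3 - <<'E'
from h import *
p=manip.snapshot("scene");m=win(p["depth"]>0,180,100,400,340);D=pts(p,m)-np.array([764,48.3,160])
X=-D@np.r_[BX,0];Y=D@np.r_[BY,0];Z=D[:,2];k=(abs(Y)<175)&(X>20)&(X<260)&(Z>15)&(Z<260)
im=np.zeros((520,520),np.uint8)
im[(510-Z[k]*2).astype(int),(X[k]*2).astype(int)]=255
cv2.imwrite("pics/prof.png",im)
# front edge: farthest lid points, away from the gripper
for lo,hi in((-160,-90),(90,160)):
    j=k&(Y>lo)&(Y<hi);r=np.hypot(X,Z);j2=j&(r>235)&(r<262);print(lo,j2.sum(),np.degrees(np.arctan2(Z[j2],X[j2])).mean() if j2.any() else None)
    j3=j&(r<262)&(r>80)
    if j3.sum()>50:
        x,z=X[j3],Z[j3];l=cv2.fitLine(np.c_[x,z].astype(np.float32),cv2.DIST_HUBER,0,.01,.01).ravel();print("slope",np.degrees(np.arctan2(l[1],l[0])),j3.sum(), "n-offset",(-l[1]*-l[2]*-1+l[0]*l[3]))
E
```

```text
lid deg 48.02542499507737 radius 223.21619658581443 tilt 20.499194372960865 force [-12.5   1.2  13.9] 59.61381912231445 0.11020549770310847 [0.   0.29 1.32 0.05 1.88 0.15]
lid deg 42.30165840297962 offset 16.669543469713375 3103
-160 0 None
slope 45.10417 830 n-offset 9.127975
90 178 45.91325042350088
slope 43.140053 1774 n-offset 12.707626
```

View pics/prof.png

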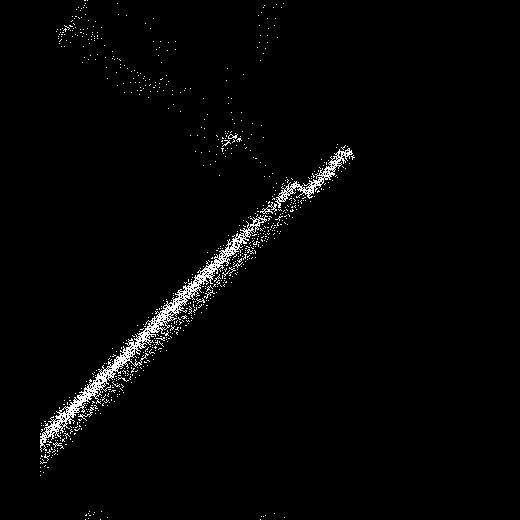

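The profile shows the lid as a straight line from (45,440) to (295,183), with its front edge at (350,150). That puts the lid at 44–45°, with the front edge about 250 mm from the hinge as it should be. I'll hold a moment, then check it is still.

{"method": "apply_moves", "body": {"plan": [{"xyz":[0,0,0],"delta_rot":[0,0,0]},{"xyz":[0,0,0],"delta_rot":[0,0,0]},{"xyz":[0,0,0],"delta_rot":[0,0,0]},{"xyz":[0,0,0],"delta_rot":[0,0,0]},{"xyz":[0,0,0],"delta_rot":[0,0,0]},{"xyz":[0,0,0],"delta_rot":[0,0,0]},{"xyz":[0,0,0],"delta_rot":[0,0,0]},{"xyz":[0,0,0],"delta_rot":[0,0,0]},{"xyz":[0,0,0],"delta_rot":[0,0,0]},{"xyz":[0,0,0],"delta_rot":[0,0,0]}]}}

```text
time_s: 11.8
position: [705.2, 59.1, 493.0]
eef_rot: [0.745, 0.643, -0.116, -0.135]
force: [-12.3, 2.0, 14.4]
gripper_width: 0.111
finger_force: 59.6
```

```bash
python3 lid.py; python3 - <<'E'
from h import *
s=manip.read_state();print(s["position"].round(1),s["finger_force"],s["force"].round(1))
p=manip.snapshot("scene");m=win(blue(p["color"]),180,130,270,215);v,u=np.nonzero(m);print("blue",line(ray(p,np.c_[u,v],123)[:,:2]))
if np.linalg.norm(s["position"]-[705.2,59.1,493.1])<3 and s["finger_force"]>20: print(manip.finish_job())
E
```

```text
lid deg 42.34529026403525 offset 16.497393964805514 3089
[705.2  59.1 493.1] 59.61348116397858 [-12.1   1.6  13.9]
blue (array([ 543.08633346, -199.78412674]), array([ 0.995991  , -0.08945351]), np.float64(50.59031587825481))
the job is handed in; nothing more can be done
None
```

The job is handed in, with no verdict returned: drain lever closed at about 1.56 rad (last clear view before the lid covered part of it), lid held still by its handle at about 44° (estimates 42–48°) with a 60 N grip, and jug, tub and pots looking unmoved in the last full scene view.

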